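# Lock the long lens and slide the lens rack home

### The job

The lens rack has been left pulled out and unlocked. With closed fingertips, lightly press the lock key in front of the slot that holds the longer (taller-standing) lens right down, where it stays, then gently push the rack by its front face all the way back to its stop and withdraw. Do not press the other three keys, do not touch the lenses, and leave everything else on the shelf where it is: nothing is picked up.

Things in the scene. Friction and masses are not known exactly. Their poses are not given: they have to be found in the camera images.
- rack (a joint): The rack's slide along its rails: 0 = pulled out as found, 0.070 m = fully home against the stop. It moves along the rack's +x (away from the robot), takes about 4 N to push, and stays where it is left.
- rack_front (a point): Centre of the flat front face (364 mm wide, 14 to 60 mm above the shelf) of the beech lens rack, 37 mm above the shelf; it moves with the rack. Axes: +x = the way the rack slides home, +y to the left along the front, z up. Behind the face is a flat ledge 85 mm deep, 60 mm above the shelf, carrying four lock keys in a row, centred 25 mm behind the face.
- slot_row (a point): Middle of the row of four open square slots behind the ledge, on their floor (20 mm above the shelf), 130 mm behind the front face; axes as rack_front. Slots are 86 x 82 mm inside, walls 50 mm high above the shelf, centred at y = +135, +45, -45, -135 mm; each slot's key is straight in front of it. Each lens or loose slot cap may stand in any slot.
- key1 (a joint): Lock key 1 (leftmost seen from the robot, at y = +135 mm on the rack): 0 = up, 0.008 m = pressed right down. It takes about 4 N of downward push to move and stays down where it is left.
- key1_top (a point): Centre of the top of lock key 1, a plain aluminium block 26 mm (x) by 36 mm (y), standing 14 mm above the ledge when up (top 74 mm above the shelf) and 6 mm when down. All four keys look alike. Axes as the rack's.
- key2 (a joint): Lock key 2 (second from the left seen from the robot, at y = +45 mm on the rack): 0 = up, 0.008 m = pressed right down. It takes about 4 N of downward push to move and stays down where it is left.
- key2_top (a point): Centre of the top of lock key 2, a plain aluminium block 26 mm (x) by 36 mm (y), standing 14 mm above the ledge when up (top 74 mm above the shelf) and 6 mm when down. All four keys look alike. Axes as the rack's.
- key3 (a joint): Lock key 3 (third from the left seen from the robot, at y = -45 mm on the rack): 0 = up, 0.008 m = pressed right down. It takes about 4 N of downward push to move and stays down where it is left.
- key3_top (a point): Centre of the top of lock key 3, a plain aluminium block 26 mm (x) by 36 mm (y), standing 14 mm above the ledge when up (top 74 mm above the shelf) and 6 mm when down. All four keys look alike. Axes as the rack's.
- key4 (a joint): Lock key 4 (rightmost seen from the robot, at y = -135 mm on the rack): 0 = up, 0.008 m = pressed right down. It takes about 4 N of downward push to move and stays down where it is left.
- key4_top (a point): Centre of the top of lock key 4, a plain aluminium block 26 mm (x) by 36 mm (y), standing 14 mm above the ledge when up (top 74 mm above the shelf) and 6 mm when down. All four keys look alike. Axes as the rack's.
- long_lens: The longer zoom lens: matte black upright cylinder 72 mm across, 110 mm tall, standing in one of the rack's slots (top 130 mm above the shelf). Loose. Origin at the centre of its underside, z up along the lens.
- short_lens: The shorter zoom lens: matte black upright cylinder 62 mm across, 75 mm tall, standing in another slot (top 95 mm above the shelf). Loose. Origin at the centre of its underside.
- filter_case: Round plastic filter case, disc 82 mm across and 21 mm high, loose on the shelf in front of the left part of the rack. Origin at the centre of its underside.
- dish: Small ceramic dish 114 mm across the rim, 24 mm high, holding three lens caps, loose on the shelf in front of the right part of the rack. Origin at the centre of its underside.
- blower: Silicone air blower standing upright, bulb 62 mm across, nozzle tip 125 mm high, on the shelf to the left of the rack. Origin at the centre of its underside.
- brush: Lens brush lying flat, 115 mm long, 16 mm thick, to the right of the rack. Origin under its middle, long axis x.
- slot_cap_a: Black rear lens cap, disc 62 mm across and 12 mm thick, lying loose on the floor of a slot that has no lens. Origin at the centre of its underside.
- slot_cap_b: Black rear lens cap, disc 62 mm across and 12 mm thick, lying loose on the floor of a slot that has no lens. Origin at the centre of its underside.
- cap0: Black lens cap, disc 36 mm across and 7 mm thick, lying in the dish. Origin at the centre of its underside.
- cap1: Black lens cap, disc 36 mm across and 7 mm thick, lying in the dish. Origin at the centre of its underside.
- cap2: Black lens cap, disc 36 mm across and 7 mm thick, lying in the dish. Origin at the centre of its underside.
There are look-alikes about, which are no part of the job. Leave any green or yellow look-alike of the slot_cap_b alone. Leave any blue look-alike of the short_lens alone.

How it is judged:
By the outcome, as a careful person would: the job done as asked, in the order asked, and still so for the second after the job is handed in, with the robot touching nothing.
It also fails if it takes over 40 s, if anything falls off the work surface, if the arm or the gripper's body presses on something with over 40 N, if the wrist force passes 120 N, or if a joint passes its speed limit or range.

### The arm

A 6-joint arm with a two-finger parallel gripper is mounted at the origin on the work surface. World frame = base frame: x ahead of the robot, y to its left, z up, the work surface at z = 0. Lengths are in mm, angles in rad, forces in N, time in s.
With the tool pointing down it reaches from about 350 to 975 mm from the base axis. Payload 7.1 kg.
Tool frame: the origin (TCP) lies at the very end of the fingers, on their centre line; the grasp point (between the pads) lies tcp_to_grasp behind it (tcp_to_grasp is the distance from the TCP to the grasp point, in mm); z points along the fingers, x is the direction in which the jaws open and shut, and the axes are right-handed (so a half turn about z gives the same grasp; the last joint's range is limited). The gripper opens to 88 mm and grips with 3 to 60 N. Pads are 20 mm wide; open, the fingers measure 115 mm over their backs; the gripper's body (75 mm by 178 mm) begins 61 mm behind the grasp point.
Start: joints at [-1.336, 0.423, 1.63, -0, 1.089, -0.019], TCP at [156.946, -604.956, 185.875] pointing down, gripper open.
Joint ranges: [-3, 3], [-0.9, 2.11], [0.09, 2.58], [-1.31, 4.45], [0.11, 2.69], [-2.54, 2.54]. Speed limits (rad/s): [2.39, 2.39, 3.01, 3.14, 3.14, 3.14].

### API

Orientations are given as a rotation vector (axis times angle).
In Python, from workcell import get_obs, get_image, close_job, recognise, mark_of, tcp_to_grasp gives the robot as it stands. The module is installed in compiled form; this text tells all that it offers.
- The arm moves only by the tool move_arm, never from a script. Its argument "motion" is a list of rows, each a list of 7 numbers: the shift along the world's x, y, z in mm, then the turn, a rotation vector about the world's x, y, z in rad, then the finger opening in mm, from 0 to 87.8. A call has 1 to 5 rows; each row is the pose to reach, as a shift and turn from the pose commanded when the call began; what a row does not reach only later rows make up. A row lasts 1/12 s, in which the tool goes at most 41.7 mm and 7.16 degrees, less where a joint would pass 70% of its speed; a pose out of reach is approached as far as the arm can. A call with a gripper value outside its range is refused whole. The fingers move at their own pace and stop on an object; the grip force is fixed at half the most. Time passes only in rows, so rows that repeat a pose let the fingers close. It gives the time, the measured TCP pose, the force and the opening at its end, in the units of the state.
- get_obs(): the state, without advancing time (a new reading comes with each control period).
- get_image(name): name is "scene" or "top"; returns a dict with "color" (420x560x3 uint8, red, green, blue), "mtx" (3x3 intrinsics, pixels), "k1" (the pictures are not rectified: a ray, as slopes to the right and down, at radius r is drawn at 1 + k1 r^2 times it, then the intrinsics apply), "camera_from_world" (4x4, takes a point from world to camera coordinates). Camera axes: x right, y up, looking along -z (the intrinsics and any distortion apply to the point x, -y, -z); pixel columns grow to the right and rows downward; lengths in mm; the calibration is good to about 2 mm. A picture is of the moment at which its call begins. There is no depth.
- close_job(): hands the job in, once; it reports no verdict.
Trained networks look in a picture, given as the dict that the camera call returned (one of the last four; its "shot" number tells which), for a name from the list of things; names that differ only in an ending like _2 or _b are one class to them, and where a whole thing is asked for, a point or a joint stands for the part that bears it (a point fixed in the world has none). Each returns a list of dicts, best first, with "p" (0 to 1); they miss things now and then, are a little off and sometimes report something else, mostly with a low value. They report only what shows in the picture. A call takes as long as a camera call. They do not tell look-alikes from the thing itself.
- recognise(picture, label): "bbox" ([centre column, centre row, width, height] in pixels, round what is visible of it).
- mark_of(picture, label): "location" ([row, column] in pixels: a listed point, or the origin of a listed thing).
The state is a dict: "t": time; "qpos": joint angles; "qvel": joint speeds; "joint_torque": joint torques, N m; "ee_pos": TCP position; "orientation": TCP orientation; "ft_force": force on the tool from outside, world axes, zero at the start; "moment": the same for the moment, N m; "width": finger opening in mm.
Only numpy, scipy, OpenCV 4.12 (cv2) and the standard library are available. Lean on these libraries where they do the work, as an engineer would, in place of code of your own. Each camera call takes 0.05 s, during which the arm holds its last target. There are 200 camera calls.

## Working session

There is one attempt and no reset: what is moved stays moved. The work goes in short steps, Python scripts to look and compute and a tool call to move; the robot and the scene stay as the last step left them, time stands still between calls to the robot, and variables do not carry over. Pictures are saved under pics/ and viewed, about 8 in all and at most 12, crops included, and the job is handed in when it is done.

Besides the shell and the picture viewer there is one more tool, called after ">>>" as a command line: name --pt "numbers of a row" for each row, then --argument value for the rest. move_arm: Moves the arm, as the interface text tells. Its arguments: {"type":"object","properties":{"motion":{"type":"array"}},"required":["motion"]}

```bash
mkdir -p pics; cat > h.py <<'E'
import numpy as np, cv2
from workcell import *
def pt(im,u,v,z):
    K=im["mtx"];x=(u-K[0,2])/K[0,0];y=(v-K[1,2])/K[1,1]
    a,b=x,y
    for _ in range(30):
        s=1+im["k1"]*(a*a+b*b);a,b=x/s,y/s
    T=np.array(im["camera_from_world"]);R=T[:3,:3];c=-R.T@T[:3,3]
    d=R.T@np.array([a,-b,-1]);return c+d*(z-c[2])/d[2]
def px(im,p):
    T=np.array(im["camera_from_world"]);q=T[:3,:3]@np.array(p)+T[:3,3]
    a,b=q[0]/-q[2],-q[1]/-q[2];s=1+im["k1"]*(a*a+b*b);K=im["mtx"]
    return K[0,0]*a*s+K[0,2],K[1,1]*b*s+K[1,2]
def save(im,n): cv2.imwrite(f"pics/{n}.png",cv2.cvtColor(im["color"],cv2.COLOR_RGB2BGR))
E
python3 - <<'E'
from h import *
o=get_obs();print(o["ee_pos"],o["orientation"],o["ft_force"],tcp_to_grasp)
Z=dict(rack_front=37,slot_row=20,key1_top=74,key2_top=74,key3_top=74,key4_top=74,long_lens=20,short_lens=20,filter_case=0,dish=0,blower=0,brush=0,slot_cap_a=20)
for n in("scene","top"):
    im=get_image(n);save(im,n+"0")
    for l,z in Z.items():
        for m in mark_of(im,l)[:3]:
            r,c=m["location"];print(n,l,round(m["p"],2),np.round([c,r]),np.round(pt(im,c,r,z),1))
E
```

```text
[ 156.81601641 -604.37885908  185.10848613] [-2.48398486e+00  1.92184474e+00  1.87002509e-03] [ 0.07409189  0.61982028 -0.37384869] 18.700000000000003
scene rack_front 0.83 [260. 187.] [441.9 -95.5  37. ]
scene rack_front 0.68 [208. 182.] [ 442.6 -275.4   37. ]
scene slot_row 0.63 [260. 223.] [587.  -71.5  20. ]
scene slot_row 0.41 [221. 227.] [ 621.2 -191.9   20. ]
scene key1_top 0.64 [299. 184.] [447.9  38.7  74. ]
scene key1_top 0.26 [303. 220.] [604.3  69.   74. ]
scene key1_top 0.21 [220. 186.] [ 493.5 -219.5   74. ]
scene key2_top 0.41 [273. 184.] [456.5 -48.5  74. ]
scene key3_top 0.57 [248. 188.] [ 486.4 -125.7   74. ]
scene key4_top 0.67 [218. 183.] [ 479.6 -228.    74. ]
scene key4_top 0.27 [276. 222.] [620.  -12.1  74. ]
scene long_lens 0.81 [243. 221.] [ 586.7 -125.4   20. ]
scene short_lens 0.6 [338. 209.] [489.5 171.9  20. ]
scene short_lens 0.56 [303. 218.] [544.5  63.1  20. ]
scene short_lens 0.52 [304. 178.] [359.5  45.7  20. ]
scene filter_case 0.85 [305. 179.] [346.6  48.3   0. ]
scene dish 0.65 [218. 184.] [ 410.  -250.7    0. ]
scene blower 0.62 [421. 222.] [492.
[... 467 characters left out ...]
237.] [ 479.8 -138.6   74. ]
top key3_top 0.24 [312. 196.] [ 587.8 -111.9   74. ]
top key4_top 0.54 [351. 229.] [ 504. -216.   74.]
top key4_top 0.51 [248. 211.] [545.6  57.3  74. ]
top long_lens 0.74 [313. 196.] [ 593.1 -117.    20. ]
top short_lens 0.87 [207. 242.] [460.5 169.4  20. ]
top short_lens 0.78 [249. 210.] [549.8  55.9  20. ]
top filter_case 0.68 [251. 284.] [348.8  48.4   0. ]
top dish 0.7 [356. 264.] [ 405.4 -242.1    0. ]
top blower 0.84 [106. 224.] [506.7 449.1   0. ]
top brush 0.55 [424. 220.] [ 530.3 -428.2    0. ]
top slot_cap_a 0.84 [279. 200.] [577.8 -25.1  20. ]
top slot_cap_a 0.75 [347. 193.] [ 601.4 -211.6   20. ]
top slot_cap_a 0.63 [350. 123.] [ 795.4 -216.1   20. ]
```

```bash
python3 - <<'E'
import cv2
for n,(a,b,c,d) in dict(top0=(160,320,180,400),scene0=(140,260,160,360)).items():
    i=cv2.imread(f"pics/{n}.png")[a:b,c:d];s=min(800/i.shape[1],600/i.shape[0]);cv2.imwrite(f"pics/{n}c.png",cv2.resize(i,None,fx=s,fy=s,interpolation=cv2.INTER_CUBIC));print(s)
E
```

```text
3.6363636363636362
4.0
```

View pics/top0.png

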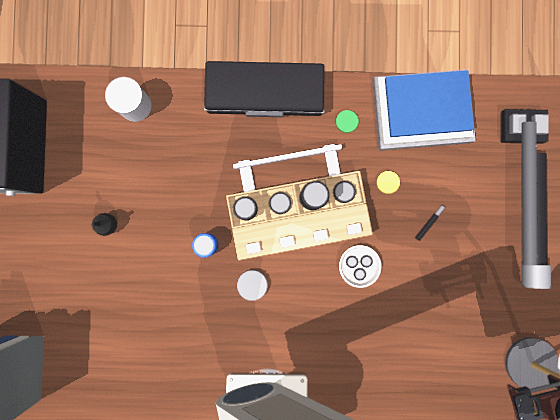

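View pics/top0c.png

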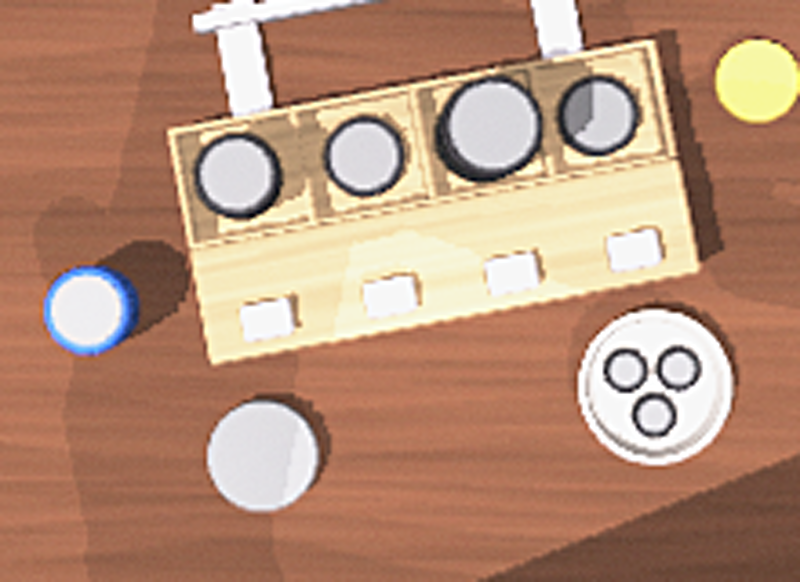

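View pics/scene0c.png

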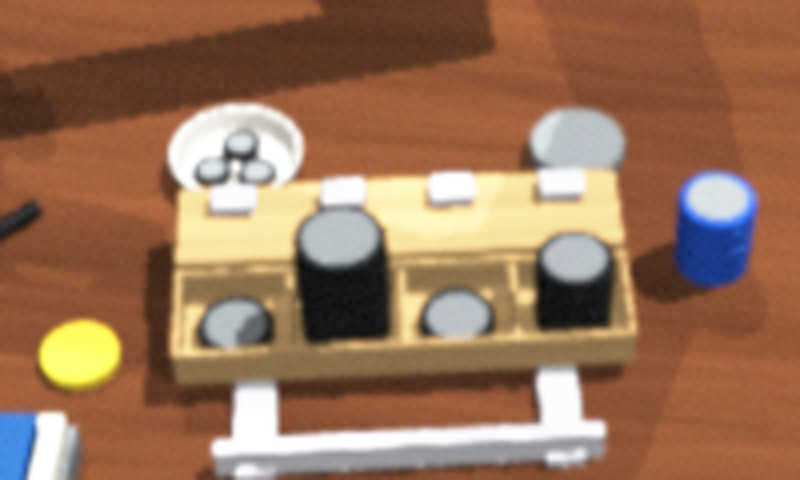

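The long lens is third from the left in both views, at about (315,195) in the top picture, so I press key 3, at about (321,235). Next I refine the rack pose from the white keys.

```bash
python3 - <<'E'
from h import *
from scipy.optimize import least_squares
obs=[]
for n,g in(("top",[(253.7,247.7),(287.5,241.4),(321,234.8),(354.4,228.5)]),("scene",[(300,186),(273,187),(246,188),(218,190)])):
    im=get_image(n);a=im["color"].astype(int);m=((a.min(2)>190)&(a.max(2)-a.min(2)<45)).astype(np.uint8)
    _,L,S,C=cv2.connectedComponentsWithStats(m)
    for k,(u,v) in enumerate(g):
        i=min((j for j in range(1,len(S)) if 25<S[j,4]<300),key=lambda j:np.hypot(*(C[j]-(u,v))))
        print(n,k+1,S[i],np.round(C[i],1),np.round(pt(im,*C[i],74),1))
        obs.append((im,k,C[i],n))
def f(p,sel="topscene",res=True):
    out=[]
    c,s=np.cos(p[2]),np.sin(p[2])
    for im,k,C,n in obs:
        if n not in sel: continue
        x,y=25,135-90*k
        w=(p[0]+c*x-s*y,p[1]+s*x+c*y,74); out+=list(np.subtract(px(im,w),C))
    return np.array(out)
for sel in("top","scene","topscene"):
    r=least_squares(f,[450,-95,.2],args=(sel,),x_scale=[100,100,1]);p=r.x;c,s=np.cos(p[2]),np.sin(p[2])
    R=np.array([[c,-s],[s,c]]);print(sel,np.round(p,3),"rms",np.sqrt(np.mean(r.fun**2)).round(2),"key3",p[:2]+R@[25,-45])
for im in (obs[0][0],obs[-1][0]):
    for w in [(0,182,60),(0,-182,60),(0,182,14),(0,-182,14),(85,182,60),(85,-182,60)]:
        q=p[:2]+R@w[:2];print(w,np.round(px(im,(*q,w[2])),1))
E
```

```text
top 1 [246 242  15  12 143] [252.8 247.7] [449.6  42.   74. ]
top 2 [246 242  15  12 143] [252.8 247.7] [449.6  42.   74. ]
top 3 [346 223  16  12 145] [353.8 228.7] [ 503.8 -222.4   74. ]
top 4 [346 223  16  12 145] [353.8 228.7] [ 503.8 -222.4   74. ]
scene 1 [294 180  13   9  86] [300.2 184.4] [448.1  42.1  74. ]
scene 2 [267 183  13   7  82] [272.8 186.1] [468.  -46.4  74. ]
scene 3 [240 184  12   7  73] [245.5 187.2] [ 485.2 -134.5   74. ]
scene 4 [212 180  12  13  85] [217.9 188.2] [ 502.  -223.8   74. ]
top [ 4.52088e+02 -9.50120e+01  2.02000e-01] rms 17.13 key3 [ 485.60980983 -134.07960082]
scene [ 4.51358e+02 -9.56080e+01  1.99000e-01] rms 0.15 key3 [ 484.76945946 -134.77023213]
topscene [ 4.51927e+02 -9.52290e+01  2.01000e-01] rms 12.11 key3 [ 485.42697912 -134.31510597]
(0, 182, 60) [237.2 260.3]
(0, -182, 60) [372.2 234.9]
(0, 182, 14) [238.4 259.3]
(0, -182, 14) [368.9 234.7]
(85, 182, 60) [231.4 228.6]
(85, -182, 60) [366.  203.4]
(0, 182, 60) [313.4 181.8]
(0, -182, 60) [204.6 186.8]
(0, 182, 14) [312.9 191.4]
(0, -182, 14) [206.  196.4]
(85, 182, 60) [316.  200.1]
(85, -182, 60) [203.6 205.5]
```

Both cameras agree: front centre (452,-95.4), yaw 0.200, key 3 at (485.2,-134.4). Moving above key 3 with the fingers closing and the jaw axis along the rack's y.

>>> move_arm --pt "22 31.5 0 0 0 -0.011 0" --pt "44 63 0 0 0 -0.022 0" --pt "66 94.5 0 0 0 -0.033 0" --pt "88 126 0 0 0 -0.044 0" --pt "110 157 0 0 0 -0.053 0"

```text
t: 1.92
ee_pos: [267.5, -446.4, 185.9]
orientation: [-2.432, 1.989, -0.0]
ft_force: [0.7, -0.4, 0.7]
width: 58.2
```

>>> move_arm --pt "22 31.5 0 0 0 0 0" --pt "44 63 0 0 0 0 0" --pt "66 94.5 0 0 0 0 0" --pt "88 126 0 0 0 0 0" --pt "110 157 0 0 0 0 0"

```text
t: 2.33
ee_pos: [377.7, -289.3, 186.1]
orientation: [-2.433, 1.988, -0.001]
ft_force: [0.2, -0.3, -0.1]
width: 24.3
```

>>> move_arm --pt "22 31.5 0 0 0 0 0" --pt "44 63 0 0 0 0 0" --pt "66 94.5 0 0 0 0 0" --pt "88 126 0 0 0 0 0" --pt "108 156.5 0 0 0 0 0"

```text
t: 2.75
ee_pos: [486.1, -132.6, 186.2]
orientation: [-2.433, 1.987, -0.001]
ft_force: [0.5, -0.4, -0.2]
width: 0.5
```

>>> move_arm --pt "0 0 -35 0 0 0 0" --pt "0 0 -70 0 0 0 0" --pt "0 0 -97 0 0 0 0" --pt "0 0 -97 0 0 0 0" --pt "0 0 -97 0 0 0 0"

```text
t: 3.17
ee_pos: [484.1, -134.1, 88.2]
orientation: [2.432, -1.987, -0.005]
ft_force: [0.2, 1.1, 0.9]
width: 0.4
```

```bash
python3 - <<'E'
from h import *
o=get_obs();print(o["ee_pos"],o["ft_force"],o["width"])
a=get_image("top");b=get_image("scene")
i=cv2.resize(a["color"][190:270,280:386],None,fx=5,fy=5,interpolation=cv2.INTER_CUBIC);j=cv2.resize(b["color"][150:230,200:306],None,fx=5,fy=5,interpolation=cv2.INTER_CUBIC)
cv2.imwrite("pics/ab.png",cv2.cvtColor(cv2.resize(np.hstack([i,j]),(800,302)),cv2.COLOR_RGB2BGR))
E
```

```text
[ 484.05382224 -134.11895511   88.19675244] [0.17217688 1.05950101 0.90355625] 0.3662406002298239
```

View pics/ab.png

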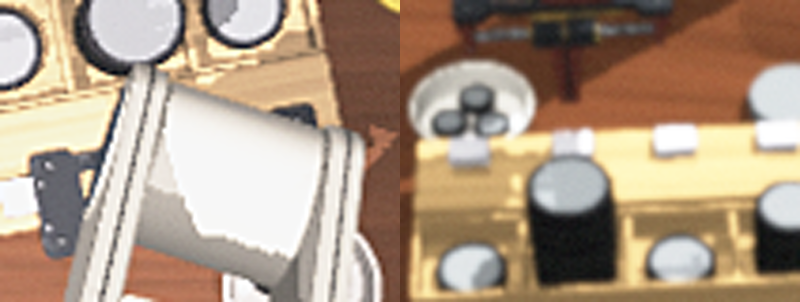

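```bash
python3 - <<'E'
from h import *
b=get_image("scene");print(px(b,(484.5,-134.3,88)),px(b,(485,-134.4,74)))
i=cv2.resize(b["color"][130:210,210:290],None,fx=7,fy=7,interpolation=cv2.INTER_NEAREST)
cv2.imwrite("pics/c.png",cv2.cvtColor(i,cv2.COLOR_RGB2BGR))
E
```

```text
(np.float64(245.39364158853004), np.float64(184.0332372415818)) (np.float64(245.56242066060435), np.float64(187.1550392954594))
```

View pics/c.png

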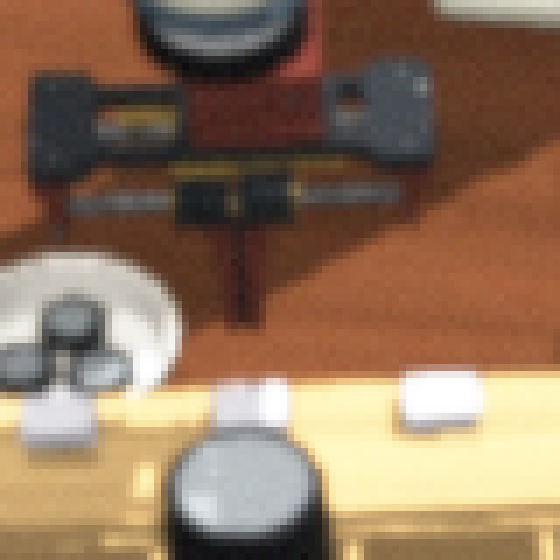

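```bash
python3 - <<'E'
from h import *
o=get_obs();print(o["ee_pos"],o["qpos"],o["t"])
b=get_image("scene")
for z in(74,88,107,120,168):print(z,[np.round(px(b,(x,-134.3,z)),1) for x in(450,484.5)])
T=np.array(b["camera_from_world"]);print(-T[:3,:3].T@T[:3,3])
for n in("scene","top"):
    im=get_image(n)
    for l in("rack_front","key3_top","long_lens"):print(n,l,[(round(m["p"],2),np.round(m["location"])) for m in mark_of(im,l)[:2]])
E
```

```text
[ 486.39644862 -135.09962061   90.71624816] [-2.94529141e-01  3.88996626e-01  1.96233866e+00  5.54134037e-05
  7.87070790e-01  1.07587977e+00] 3.3167
74 [array([247.5, 179.8]), array([245.6, 187.1])]
88 [array([247.3, 176.7]), array([245.4, 184. ])]
107 [array([247. , 172.6]), array([245.1, 179.9])]
120 [array([246.8, 169.7]), array([244.9, 177. ])]
168 [array([246.1, 158.8]), array([244. , 166.1])]
[1721.04058241  166.54537342 1348.79447064]
scene rack_front [(0.93, array([188., 259.]))]
scene key3_top [(0.6, array([189., 245.])), (0.42, array([189., 260.]))]
scene long_lens [(0.59, array([222., 246.]))]
top rack_front [(0.48, array([197., 311.]))]
top key3_top []
top long_lens [(0.83, array([194., 312.])), (0.68, array([248., 255.]))]
```

The fingertip shows at about (245,177), but the measured TCP projects to (245,184). That is some 33 mm too high or 35 mm too near. I check this on the stored start pictures before touching anything.

```bash
python3 - <<'E'
from h import *
p=(156.9,-605,186);out=[]
for n in("top","scene"):
    im=get_image(n);u,v=px(im,p);print(n,u,v, px(im,(156.9,-605,219)),px(im,(123,-605,186)),-np.array(im["camera_from_world"])[:3,:3].T@np.array(im["camera_from_world"])[:3,3])
    i=cv2.imread(f"pics/{n}0.png");r0=int(np.clip(v-40,0,340));c0=int(np.clip(u-40,0,480));print(r0,c0)
    k=cv2.resize(i[r0:r0+80,c0:c0+80],None,fx=5,fy=5,interpolation=cv2.INTER_NEAREST)
    cv2.drawMarker(k,(int((u-c0)*5),int((v-r0)*5)),(0,255,0),cv2.MARKER_CROSS,14,1);out.append(k)
cv2.imwrite("pics/d.png",np.hstack(out))
E
```

```text
top 521.2684582012447 377.682619127761 (np.float64(528.3164550191774), np.float64(381.8606408988156)) (np.float64(521.4395576149672), np.float64(392.26310057877714)) [ 496.43763143   -7.50369675 1408.68444691]
337 480
scene 133.68017284560264 89.77461724213028 (np.float64(131.84411893617346), np.float64(82.13694935229049)) (np.float64(136.65257726160235), np.float64(84.41153617253632)) [1721.04058241  166.54537342 1348.79447064]
49 93
```

View pics/d.png

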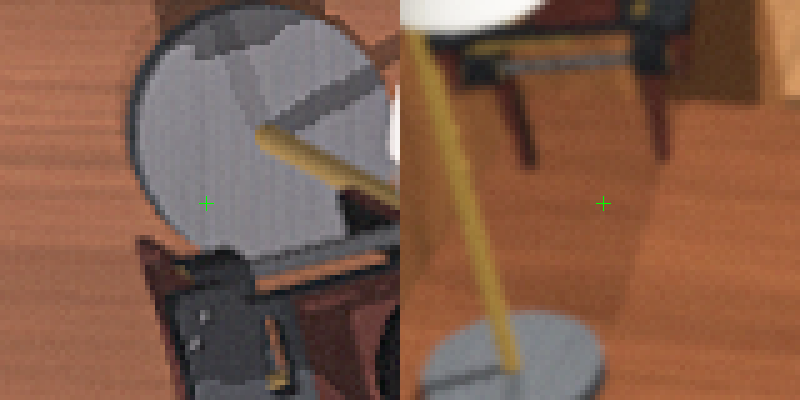

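Both cameras show the tips about 33 mm above the reported TCP, and the horizontal position is right: tips seen at top (528,381) and scene (132,82). Contact may therefore come at a reported z of about 41 rather than 74. I descend slowly and watch the force in either case.

>>> move_arm --pt "0 0 -6 0 0 0 0" --pt "0 0 -12 0 0 0 0" --pt "0 0 -14 0 0 0 0" --pt "0 0 -16 0 0 0 0" --pt "0 0 -18 0 0 0 0"

```text
t: 4.28
ee_pos: [484.8, -134.4, 70.4]
orientation: [2.433, -1.987, -0.001]
ft_force: [0.7, 0.0, -0.2]
width: 0.2
```

>>> move_arm --pt "0 0 -6 0 0 0 0" --pt "0 0 -12 0 0 0 0" --pt "0 0 -17 0 0 0 0" --pt "0 0 -21 0 0 0 0" --pt "0 0 -22 0 0 0 0"

```text
t: 4.7
ee_pos: [484.4, -134.3, 48.0]
orientation: [2.433, -1.987, -0.002]
ft_force: [0.1, -0.6, 0.3]
width: 0.2
```

```bash
python3 - <<'E'
from h import *
o=get_obs();print(o["ee_pos"],o["ft_force"])
b=get_image("scene")
i=cv2.resize(b["color"][145:205,210:290],None,fx=7,fy=7,interpolation=cv2.INTER_NEAREST)
cv2.imwrite("pics/e.png",cv2.cvtColor(i,cv2.COLOR_RGB2BGR))
E
```

```text
[ 484.41804859 -134.29968206   47.97309462] [ 0.11267102 -0.6356273   0.30639849]
```

View pics/e.png

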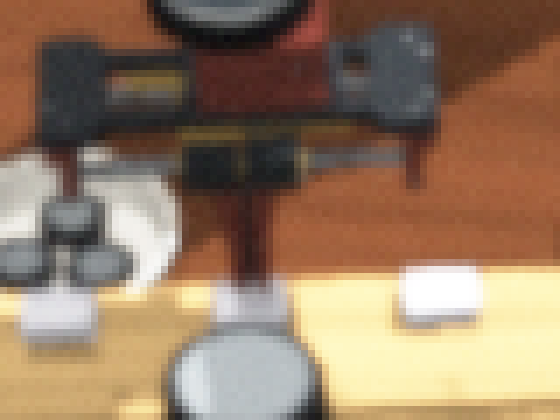

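The tip at (245.7,185) is just above key 3, whose top is at row 187. Now I press gently.

>>> move_arm --pt "0 0 -1.5 0 0 0 0" --pt "0 0 -3 0 0 0 0" --pt "0 0 -4.5 0 0 0 0" --pt "0 0 -6 0 0 0 0" --pt "0 0 -7 0 0 0 0"

```text
t: 5.17
ee_pos: [485.0, -134.5, 41.8]
orientation: [-2.433, 1.988, -0.0]
ft_force: [-0.1, 1.0, -0.2]
width: 0.5
```

>>> move_arm --pt "0 0 -1 0 0 0 0" --pt "0 0 -2 0 0 0 0" --pt "0 0 -3 0 0 0 0"

```text
t: 5.42
ee_pos: [485.0, -134.5, 38.8]
orientation: [-2.433, 1.988, -0.0]
ft_force: [0.8, -0.2, -0.9]
width: 0.5
```

>>> move_arm --pt "0 0 -1 0 0 0 0" --pt "0 0 -2 0 0 0 0"

```text
t: 5.58
ee_pos: [485.0, -134.5, 36.9]
orientation: [-2.433, 1.988, 0.0]
ft_force: [-1.5, 0.0, 3.6]
width: 0.6
```

>>> move_arm --pt "0 0 -1 0 0 0 0" --pt "0 0 -2 0 0 0 0"

```text
t: 5.75
ee_pos: [485.0, -134.5, 35.0]
orientation: [-2.433, 1.988, -0.0]
ft_force: [-0.3, -0.5, 4.2]
width: 0.5
```

>>> move_arm --pt "0 0 -1 0 0 0 0" --pt "0 0 -2 0 0 0 0" --pt "0 0 -3 0 0 0 0"

```text
t: 6.0
ee_pos: [485.0, -134.5, 31.8]
orientation: [-2.433, 1.988, -0.0]
ft_force: [-1.4, 0.9, 4.2]
width: 0.6
```

>>> move_arm --pt "0 0 -0.7 0 0 0 0" --pt "0 0 -1 0 0 0 0"

```text
t: 6.17
ee_pos: [484.9, -134.5, 30.8]
orientation: [2.433, -1.988, -0.0]
ft_force: [-1.0, 0.5, 3.1]
width: 0.6
```

>>> move_arm --pt "0 0 -0.7 0 0 0 0"

```text
t: 6.25
ee_pos: [485.0, -134.5, 30.2]
orientation: [-2.433, 1.988, -0.0]
ft_force: [-1.1, 1.3, 3.3]
width: 0.5
```

>>> move_arm --pt "0 0 -0.7 0 0 0 0"

```text
t: 6.33
ee_pos: [485.0, -134.5, 29.4]
orientation: [-2.433, 1.988, -0.0]
ft_force: [-2.1, -0.2, 10.5]
width: 0.4
```

>>> move_arm --pt "0 0 -0.2 0 0 0 0" --pt "0 0 -0.2 0 0 0 0"

```text
t: 6.5
ee_pos: [485.0, -134.5, 29.5]
orientation: [-2.433, 1.988, -0.0]
ft_force: [-2.3, 1.3, 6.3]
width: 0.7
```

>>> move_arm --pt "0 0 -0.6 0 0 0 0" --pt "0 0 -0.6 0 0 0 0"

```text
t: 6.67
ee_pos: [485.1, -134.5, 29.4]
orientation: [-2.433, 1.988, -0.0]
ft_force: [-3.3, 1.0, 13.4]
width: 0.5
```

The key has bottomed: 8 mm of travel and the force rising at constant z. Lift, then move in front of the rack's centre.

>>> move_arm --pt "0 0 10 0 0 0 0" --pt "0 0 30 0 0 0 0" --pt "0 0 45 0 0 0 0" --pt "-30 14 45 0 0 0 0" --pt "-67.5 32 45 0 0 0 0"

```text
t: 7.08
ee_pos: [420.5, -103.5, 75.0]
orientation: [-2.43, 1.987, -0.009]
ft_force: [-0.1, 0.2, -0.5]
width: 0.8
```

```bash
python3 - <<'E'
from h import *
o=get_obs();print(o["ee_pos"],o["ft_force"])
b=get_image("scene")
i=cv2.resize(b["color"][135:205,205:310],None,fx=7,fy=7,interpolation=cv2.INTER_CUBIC)
cv2.imwrite("pics/f.png",cv2.cvtColor(i,cv2.COLOR_RGB2BGR))
E
```

```text
[ 420.5271599  -103.46227468   74.96324615] [-0.10840043  0.19509118 -0.51932524]
```

View pics/f.png

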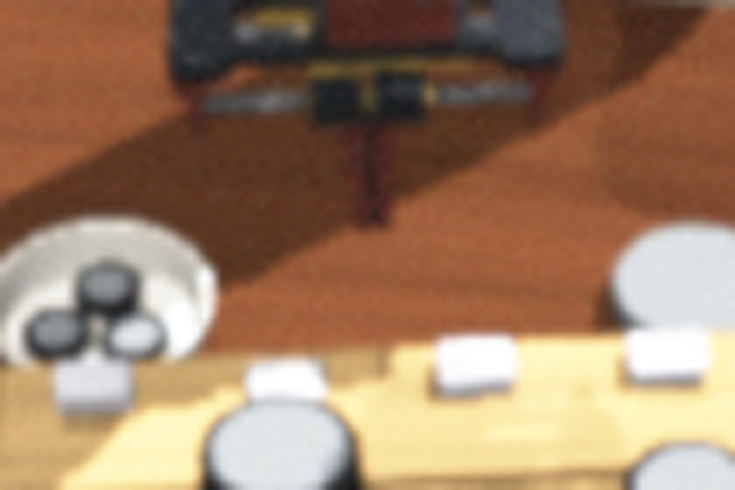

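>>> move_arm --pt "0 0 -25 0 0 0 0" --pt "0 0 -50 0 0 0 0" --pt "0 0 -64 0 0 0 0" --pt "0 0 -66 0 0 0 0" --pt "0 0 -66 0 0 0 0"

```text
t: 7.55
ee_pos: [416.8, -102.3, 7.1]
orientation: [2.432, -1.987, -0.003]
ft_force: [-0.4, -0.5, -0.2]
width: 0.5
```

```bash
python3 - <<'E'
from h import *
o=get_obs();print(o["ee_pos"],o["ft_force"])
b=get_image("scene");a=b["color"].astype(int)
m=((a.min(2)>190)&(a.max(2)-a.min(2)<45)).astype(np.uint8)
_,L,S,C=cv2.connectedComponentsWithStats(m)
for u,v in[(300,186),(273,187),(246,188),(218,190)]:
    i=min((j for j in range(1,len(S)) if 25<S[j,4]<300),key=lambda j:np.hypot(*(C[j]-(u,v))));print(S[i],C[i].round(1))
print(px(b,(484.9,-134.6,66)))
E
```

```text
[ 416.77738567 -102.28121079    7.09973978] [-0.41218775 -0.47398667 -0.20457763]
[296 199  15  11 123] [303.3 203.6]
[267 183  12   7  73] [272.9 186.1]
[236 186  16  20 189] [243.1 195.7]
[213 186  10   6  50] [217.5 188.9]
(np.float64(245.637069180646), np.float64(188.83681324988447))
```

>>> move_arm --pt "7.8 1.6 0 0 0 0 0" --pt "14.7 3 0 0 0 0 0" --pt "19.6 4 0 0 0 0 0" --pt "22.5 4.6 0 0 0 0 0" --pt "25.5 5.2 0 0 0 0 0"

```text
t: 8.02
ee_pos: [443.9, -97.2, 8.1]
orientation: [-2.433, 1.987, -0.001]
ft_force: [-1.0, -0.7, 0.6]
width: 0.5
```

>>> move_arm --pt "2 0.4 0 0 0 0 0" --pt "3.9 0.8 0 0 0 0 0" --pt "5.9 1.2 0 0 0 0 0" --pt "7.8 1.6 0 0 0 0 0" --pt "9.8 2 0 0 0 0 0"

```text
t: 8.43
ee_pos: [452.1, -95.0, 7.5]
orientation: [2.432, -1.987, -0.002]
ft_force: [-3.9, 0.7, 3.5]
width: 0.4
```

>>> move_arm --pt "2.9 0.6 0 0 0 0 0" --pt "5.9 1.2 0 0 0 0 0" --pt "8.8 1.8 0 0 0 0 0" --pt "11.8 2.4 0 0 0 0 0" --pt "14.7 3 0 0 0 0 0"

```text
t: 8.85
ee_pos: [467.3, -91.9, 7.5]
orientation: [2.433, -1.987, -0.001]
ft_force: [-5.1, 1.3, 2.6]
width: 0.1
```

>>> move_arm --pt "2.9 0.6 0 0 0 0 0" --pt "5.9 1.2 0 0 0 0 0" --pt "8.8 1.8 0 0 0 0 0" --pt "11.8 2.4 0 0 0 0 0" --pt "14.7 3 0 0 0 0 0"

```text
t: 9.27
ee_pos: [482.0, -88.9, 7.5]
orientation: [2.433, -1.987, -0.002]
ft_force: [-4.8, 1.3, 3.6]
width: 0.4
```

>>> move_arm --pt "2.9 0.6 0 0 0 0 0" --pt "5.9 1.2 0 0 0 0 0" --pt "8.8 1.8 0 0 0 0 0" --pt "11.8 2.4 0 0 0 0 0" --pt "14.7 3 0 0 0 0 0"

```text
t: 9.68
ee_pos: [496.8, -85.8, 7.5]
orientation: [2.433, -1.987, -0.001]
ft_force: [-4.6, 1.3, 2.9]
width: 0.7
```

Nearing the stop, so slower.

>>> move_arm --pt "1.5 0.3 0 0 0 0 0" --pt "2.9 0.6 0 0 0 0 0" --pt "4.4 0.9 0 0 0 0 0" --pt "5.9 1.2 0 0 0 0 0" --pt "7.4 1.5 0 0 0 0 0"

```text
t: 10.1
ee_pos: [503.9, -84.4, 7.5]
orientation: [2.433, -1.988, -0.001]
ft_force: [-4.5, 1.9, 2.2]
width: 0.4
```

>>> move_arm --pt "1 0.2 0 0 0 0 0" --pt "2 0.4 0 0 0 0 0" --pt "3 0.6 0 0 0 0 0"

```text
t: 10.35
ee_pos: [506.9, -83.8, 7.5]
orientation: [2.433, -1.987, -0.001]
ft_force: [-4.1, 2.2, 2.9]
width: 0.3
```

>>> move_arm --pt "1 0.2 0 0 0 0 0" --pt "2 0.4 0 0 0 0 0" --pt "3 0.6 0 0 0 0 0"

```text
t: 10.6
ee_pos: [509.9, -83.2, 7.5]
orientation: [2.433, -1.988, -0.001]
ft_force: [-3.9, 2.2, 2.8]
width: 0.2
```

>>> move_arm --pt "1 0.2 0 0 0 0 0" --pt "2 0.4 0 0 0 0 0"

```text
t: 10.77
ee_pos: [511.9, -82.9, 7.5]
orientation: [2.433, -1.988, -0.001]
ft_force: [-4.9, 2.1, 1.3]
width: 0.7
```

>>> move_arm --pt "1 0.2 0 0 0 0 0" --pt "2 0.4 0 0 0 0 0"

```text
t: 10.93
ee_pos: [512.7, -82.6, 7.5]
orientation: [2.432, -1.986, -0.004]
ft_force: [-11.4, -1.4, 9.2]
width: 0.6
```

>>> move_arm --pt "0.8 0.15 0 0 0 0 0" --pt "1.5 0.3 0 0 0 0 0"

```text
t: 11.1
ee_pos: [512.6, -82.6, 7.5]
orientation: [2.431, -1.985, -0.007]
ft_force: [-15.8, -5.0, 13.2]
width: 0.5
```

Stop reached: position held at 512.6 with the force rising to 16 N. Withdraw.

>>> move_arm --pt "-4 -0.8 0 0 0 0 0" --pt "-15 -3 0 0 0 0 0" --pt "-35 -7 0 0 0 0 0" --pt "-60 -12 0 0 0 0 0" --pt "-60 -12 40 0 0 0 0"

```text
t: 11.52
ee_pos: [446.9, -93.5, 42.6]
orientation: [2.427, -1.985, -0.019]
ft_force: [-1.6, 0.7, -0.7]
width: 0.6
```

>>> move_arm --pt "0 0 40 0 0 0 0" --pt "0 0 80 0 0 0 0" --pt "0 0 120 0 0 0 0" --pt "-20 -35 140 0 0 0 0" --pt "-40 -70 140 0 0 0 0"

```text
t: 11.93
ee_pos: [420.7, -164.2, 192.6]
orientation: [-2.434, 1.98, -0.018]
ft_force: [0.2, -0.5, -0.5]
width: 0.7
```

>>> move_arm --pt "-15 -38 0 0 0 0 0" --pt "-30 -76 0 0 0 0 0" --pt "-45 -114 0 0 0 0 0" --pt "-60 -152 0 0 0 0 0" --pt "-75 -190 0 0 0 0 0"

```text
t: 12.35
ee_pos: [340.8, -355.4, 188.1]
orientation: [2.432, -1.988, 0.005]
ft_force: [0.7, -0.5, -0.2]
width: 0.4
```

```bash
python3 - <<'E'
from h import *
o=get_obs();print(o["t"],o["ee_pos"],o["ft_force"])
p0=np.array([451.7,-95.4]);th=.2005;c,s=np.cos(th),np.sin(th)
ims=[get_image(n) for n in("top","scene")];crops=[]
for b,n,(r0,r1,c0,c1) in zip(ims,("top","scene"),[(145,305,195,395),(140,260,195,345)]):
    a=b["color"].astype(int)
    m=((a.min(2)>190)&(a.max(2)-a.min(2)<45)).astype(np.uint8)
    _,L,S,C=cv2.connectedComponentsWithStats(m)
    for k in range(4):
        x,y=95,135-90*k;w=(p0[0]+c*x-s*y,p0[1]+s*x+c*y);e=px(b,(*w,74));e2=px(b,(*w,66))
        i=min((j for j in range(1,len(S)) if 15<S[j,4]<300),key=lambda j:np.hypot(*(C[j]-e)));print(n,k+1,np.round(e,1),np.round(e2,1),C[i].round(1),S[i,4])
    q=b["color"][r0:r1,c0:c1];crops.append(cv2.resize(q,(480,int(480*q.shape[0]/q.shape[1])),interpolation=cv2.INTER_CUBIC)[:384])
    for l,z in dict(filter_case=0,dish=0,blower=0,brush=0,short_lens=20,long_lens=20).items():
        print(n,l,[np.round(pt(b,mm["location"][1],mm["location"][0],z)[:2]) for mm in mark_of(b,l)[:2]])
cv2.imwrite("pics/g.png",cv2.cvtColor(cv2.resize(np.hstack(crops),(800,320)),cv2.COLOR_RGB2BGR))
E
```

```text
12.35 [ 340.83836186 -355.42501523  188.08879393] [ 0.6856856  -0.54723272 -0.17866939]
top 1 [248.1 221.5] [248.2 221.6] [248.  221.6] 140
top 2 [281.8 215.3] [281.7 215.4] [281.6 215.3] 136
top 3 [315.4 209. ] [315.1 209.2] [315.  209.1] 136
top 4 [348.9 202.8] [348.5 203. ] [348.7 202.5] 132
top filter_case [array([355.,  42.])]
top dish [array([ 406., -236.]), array([ 561., -127.])]
top blower [array([515., 451.])]
top brush [array([ 522., -437.])]
top short_lens [array([465., 172.]), array([618.,  71.])]
top long_lens [array([ 667., -104.])]
scene 1 [301.9 200.1] [301.8 201.8] [299.9 199.4] 117
scene 2 [273.9 201.4] [273.9 203.1] [274.  201.7] 90
scene 3 [245.8 202.7] [246.  204.4] [245.9 204.3] 93
scene 4 [217.7 204. ] [217.9 205.7] [219.2 203.2] 114
scene filter_case [array([340.,  48.]), array([ 408., -279.])]
scene dish [array([ 411., -251.])]
scene blower [array([501., 436.]), array([ 411., -240.])]
scene brush [array([ 356., -247.])]
scene short_lens [array([630., -12.]), array([605.,  79.])]
scene long_lens [array([653., -80.])]
```

View pics/g.png

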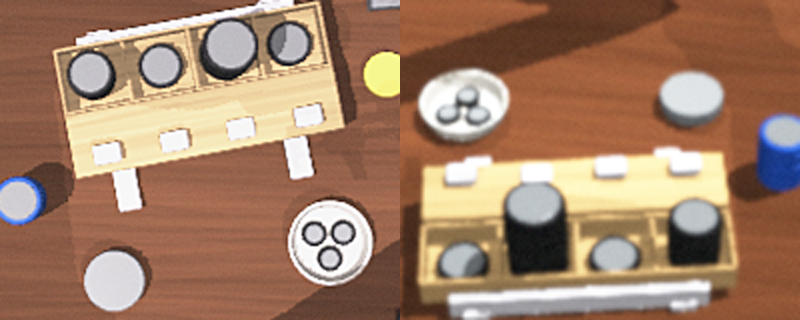

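The rack is home: all the keys sit where a 70 mm shift predicts, within 0.3 px in the top view. Key 3 matches its pressed height in the scene view (row 204.3 against 204.4) and key 2 matches up; keys 1 and 4 merge with the rails in that view. Everything else looks undisturbed.

```bash
python3 -c "
from workcell import *
print(close_job())"
```

```text
the job is handed in; nothing more can be done
None
```

I pressed key 3, in front of the long lens, right down, pushed the rack by its front face to its stop and withdrew. The job is handed in at about 12 s of the 40 s allowed; no verdict was reported.

- **Key 3:** it travelled about 8 mm at roughly 4 N. The force then rose to 13 N with no further movement, so it is down against its stop. The last scene picture puts it at the pressed height.
- **Rack:** it slid at about 5 N and stopped with the force rising to about 16 N in x. In the final top picture all four keys sit where a 70 mm shift predicts, within about 0.3 px.
- **Other keys and objects:** key 2 matches its up height. For keys 1 and 4 the scene check was unusable, because the white rails merged with them in the picture; the arm never went near either. The lenses, dish, filter case and loose caps look undisturbed in the final pictures. The blower and brush were outside the final picture. The network placed the blower within about 15 mm of its start in both views and the brush likewise in the top view. It misplaced the brush in the scene view, putting it at the dish.
- **Disagreement:** both cameras, and the contact height, showed the fingertips ending about 33–36 mm above the reported tool point. I used the pictures and the force for heights instead of the reported z.

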